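# Clamp the tube mould in its V-cradle and hold it shut

### The job

Take the chocolate tube mould with the gold ends from its green rest, lay it (do not drop it) in the blue V-groove of the grey cradle, centred lengthwise so that it lies on both V-shaped supports, and let go of it. Then swing the standing clamp arm over onto it and press the red pad fully down, so that the sprung foot presses the tube onto both sides of the groove. There is no latch: finish while still holding the red pad down, not touching the tube, and leave everything else where it is.

Things in the scene. Friction and masses are not known exactly. Their poses are not given: they have to be found in the camera images.
- gold_tube: The tube to clamp: rigid brown cylinder with gold ends, 36 mm across, 150 mm long, 0.12 to 0.21 kg. Origin at its centre, on its axis; y runs along it. Starts level on a green rest (base 70 x 125 x 6 mm, two V-supports 12 mm wide, up to 35 mm high, 48 mm either side of the middle), axis 36 mm above the table; 80 mm between the supports is free for fingers from above.
- white_tube: The same tube mould but with white ends, lying on another rest of the same kind; leave it alone. Which of the two rests is nearer the robot varies.
- cradle: Fixed V-cradle on a grey base plate, 100 mm in x, 235 mm in y (y = -160 to +75 mm), 12 mm thick. Origin on the base's underside, below the middle of the groove; z up, y along the groove, away from the clamp hinge. Two V-supports, each 16 mm wide, at y = -48 and +48 mm, with 80 mm free between them, open down to the base plate.
- v_seat (a point): Where the centre of the gold tube lies when it is properly seated: 62 mm above the cradle's underside, at the middle of the groove; axes as the cradle's (y along the groove).
- v_near: The blue 45-degree faces on the -x side of the groove (one on each support), fixed to the cradle; body frame same as the cradle's. The groove is 90 degrees, 49 mm wide at its top, which is 61 mm above the cradle's underside.
- v_far: The blue 45-degree faces on the +x side of the groove, fixed to the cradle; body frame same as the cradle's.
- clamp (a joint): Clamp arm (steel bar 22 wide, 8 thick, 135 mm long), rad: 0 = level, fully down on its stop over the groove; 1.57 upright; at most 1.9. Starts at 1.45 to 1.8. Stiff hinge: stays where left, 2 to 3 N at the pad moves it. In the last 0.1 rad the foot meets the seated tube; full closing takes about 12 N at the pad; let go, it springs up 0.05 to 0.1 rad.
- clamp_hinge (a point): Fixed point on the clamp's hinge axis (the axis is the cradle's x axis direction): at y = -115 mm, z = 110 mm in the cradle's frame. Axes as the cradle's. Two hinge cheeks stand there, up to 124 mm high and 42 mm wide over both.
- pad_top (a point): Centre of the outer face of the red pad on the clamp arm, 115 mm along the arm from the hinge axis and 14 mm off the arm's middle plane. The point's z axis is the pad's outward normal (up when the clamp is down; pointing away from the groove when the arm stands), its y axis points along the arm away from the hinge.
- press_pad: Round red pad, 40 mm in diameter and 10 mm thick, on the outer (upper) face of the clamp arm's end; origin at the centre of its underside. When the clamp is down its top is 124 mm above the cradle's underside, right above the middle of the groove.
- clamp_foot: Black sprung rubber foot, 24 mm in diameter, under the clamp arm's end opposite the red pad; origin at the centre of the face that meets the tube. It yields up to 12 mm on a spring (about 0.9 N per mm, 3 N at first touch).
- jar: Amber glass jar with brass lid, 56 mm wide, 65 mm high; bystander. Origin at the centre of its underside.
- bowl: Steel bowl, 90 mm wide, 45 mm high; bystander. Origin at the centre of its underside.
- brush: Small brush, 190 mm long, lying on the table; bystander.
- mould_tray: Brown flat chocolate mould with ten gold and brown bars, 290 x 170 x 24 mm; bystander. Origin at the centre of its underside.
- mug: White mug, 76 mm wide, 85 mm high; bystander. Origin at the centre of its underside.
- spatula: Spatula with black handle, 240 mm long, lying on the table; bystander.

How it is judged:
By the outcome, as a careful person would: the job done as asked, in the order asked, and still so for the second after the job is handed in, while the arm keeps its last pose, push and grip.
It also fails if it takes over 53 s, if anything falls off the work surface, if the arm or the gripper's body presses on something with over 40 N, if the wrist force passes 120 N, or if a joint passes its speed limit or range.

### The arm

A 6-joint arm with a two-finger parallel gripper is mounted at the origin on the work surface. World frame = base frame: x ahead of the robot, y to its left, z up, the work surface at z = 0. Lengths are in m, angles in rad, forces in N, time in s.
With the tool pointing down it reaches from about 0.325 to 0.9 m from the base axis. Payload 3.5 kg.
Tool frame: the origin (TCP) lies between the finger pads; the fingertips stand nose_length ahead of it and the grasp point (between the pads) lies 8 mm behind it (nose_length is the distance from the TCP to the fingertips, in m); y points along the fingers, x is the direction in which the jaws open and shut, and the axes are right-handed (so a half turn about y gives the same grasp; the last joint's range is limited). The gripper opens to 85 mm and grips with 20 to 120 N. Pads are 22 mm wide; open, the fingers measure 114 mm over their backs; the gripper's body (76 mm by 85 mm) begins 54 mm behind the grasp point. The pads swing forward as they close: fully open they stand 13 mm farther back than shut.
Start: joints at [1.15, 0.276, -0.026, 1.268, 0, 1.467], TCP at [0.195, 0.594, 0.242] pointing down, gripper open.
Joint ranges: [-3.12, 3.12], [-0.85, 1.88], [-1.08, 1.24], [-1.95, 2.15], [-1.57, 1.53], [-3.14, 3.14]. Speed limits (rad/s): [2.57, 2.57, 3.14, 3.14, 3.14, 3.14].

### API

Orientations are given as a unit quaternion [w, x, y, z].
In Python, from bench import get_obs, camera, job_done, nose_length gives the robot as it stands. The module is installed in compiled form; this text tells all that it offers.
- The arm moves only by the shell command python3 -m handwheel 'ROWS' [FORCE]. ROWS is JSON, one flat list of numbers, 7 for each row, row after row: the shift along the tool's x, y, z in mm, then the turn, a rotation vector about the tool's x, y, z in degrees, then the opening, from -1 (shut) to 1 (fully open). In form: [tx, ty, tz, ax, ay, az, grip, tx, ty, tz, ax, ay, az, grip, ...]. A call has 1 to 20 rows; each row is the pose to reach, as a shift and turn from the pose measured when the call began, along the tool's axes at that moment; what a row does not reach only later rows make up. A row lasts 1/8 s, in which the tool goes at most 62.5 mm and 10.7 degrees, less where a joint would pass 70% of its speed; a pose out of reach is approached as far as the arm can. A call with a gripper value outside its range is refused whole. The fingers move at their own pace and stop on an object; FORCE is the grip in N (left out, the last holds). Time passes only in rows, so rows that repeat a pose let the fingers close. It gives the time, the measured TCP pose, the force and the opening at its end, in the units of the state.
- get_obs(): the state, without advancing time (a new reading comes with each control period).
- camera(name): name is "scene" or "top" or "wrist"; returns a dict with "pixels" (400x640x3 uint8, red, green, blue), "camera_matrix" (3x3 intrinsics, pixels), "pose" (4x4, takes a point from camera to world coordinates). Camera axes: x right, y down, z forward; pixel columns grow to the right and rows downward; lengths in m; the calibration is good to about 2 mm. A picture is of the moment at which its call begins. There is no depth.
- job_done(): hands the job in, once; it reports no verdict.
The state is a dict: "clock": time; "qpos": joint angles; "joint_vel": joint speeds; "joint_torque": joint torques, N m; "position": TCP position; "tool_rot": TCP orientation; "force": force on the tool from outside, world axes, zero at the start; "torque": the same for the moment, N m; "gripper_width": finger opening in m.
Only numpy, scipy, OpenCV 4.12 (cv2) and the standard library are available. Lean on these libraries where they do the work, as an engineer would, in place of code of your own. Each camera call takes 0.05 s, during which the arm holds its last target.

## Working session

There is one attempt and no reset: what is moved stays moved. The work goes in short steps, Python scripts to look and compute and a shell command to move; the robot and the scene stay as the last step left them, time stands still between calls to the robot, and variables do not carry over. Pictures are saved under pics/ and viewed, and the job is handed in when it is done.

```bash
mkdir -p pics; ls; cat > h.py <<'E'
import numpy as np, cv2
from bench import get_obs, camera, nose_length
def snap(n,f):
    c=camera(n); np.savez('pics/'+f+'.npz',p=c['pixels'],K=c['camera_matrix'],T=c['pose'])
    cv2.imwrite('pics/'+f+'.png',cv2.cvtColor(c['pixels'],cv2.COLOR_RGB2BGR)); return c
def load(f):
    d=np.load('pics/'+f+'.npz'); return d['p'],d['K'],d['T']
def ray(f,uv):
    p,K,T=load(f); d=T[:3,:3]@np.linalg.inv(K)@np.array([uv[0],uv[1],1.]); return T[:3,3],d/np.linalg.norm(d)
def plane(f,uv,z):
    o,d=ray(f,uv); return o+d*(z-o[2])/d[2]
def tri(obs):
    A=np.zeros((3,3));b=np.zeros(3);R=[]
    for f,uv in obs:
        o,d=ray(f,uv);P=np.eye(3)-np.outer(d,d);A+=P;b+=P@o;R.append((o,P))
    x=np.linalg.solve(A,b); return x,[round(1000*np.linalg.norm(P@(x-o)),1) for o,P in R]
def proj(f,X):
    p,K,T=load(f); c=T[:3,:3].T@(np.array(X)-T[:3,3]); q=K@c; return q[:2]/q[2]
E
python3 - <<'E'
from h import *
print(get_obs(), nose_length)
for n in ['scene','top','wrist']:
    c=snap(n,n+'0'); print(n,c['camera_matrix'].round(1).tolist(),c['pose'].round(3).tolist())
E
```

```text
pics
{'clock': 0.0, 'qpos': array([ 1.14963557e+00,  2.77136911e-01, -2.79287798e-02,  1.26801903e+00,
        1.81124334e-05,  1.46736769e+00]), 'joint_vel': array([-0.00149584, -0.00212001, -0.00055193, -0.00020218, -0.00123328,
       -0.00077966]), 'joint_torque': array([-1.35769489e-03, -4.45510590e+01,  2.95202905e+01,  1.64076191e-02,
       -3.18045122e-04, -1.92543538e-06]), 'position': array([0.19495768, 0.59299043, 0.2411347 ]), 'tool_rot': array([-0.57240397,  0.57320125,  0.41389998, -0.41530813]), 'force': array([0.92556991, 0.35607131, 0.67110144]), 'torque': array([-0.02039719, -0.03698525, -0.03167034]), 'gripper_width': 0.08550814642581167} 0.011
scene [[378.1, 0.0, 320.8], [0.0, 378.1, 200.4], [0.0, 0.0, 1.0]] [[-0.389, 0.752, -0.533, 1.233], [0.921, 0.316, -0.226, 0.29], [-0.001, -0.578, -0.816, 1.135], [0.0, 0.0, 0.0, 1.0]]
top [[507.5, 0.0, 325.7], [0.0, 507.5, 203.4], [0.0, 0.0, 1.0]] [[-0.021, -0.993, 0.12, 0.346], [-1.0, 0.02, -0.008, 0.019], [0.005, -0.12, -0.993, 1.754], [0.0, 0.0, 0.0, 1.0]]
wrist [[314.4, 0.0, 320.8], [0.0, 314.4, 201.8], [0.0, 0.0, 1.0]] [[0.313, 0.909, 0.275, 0.125], [0.95, -0.299, -0.093, 0.615], [-0.002, 0.29, -0.957, 0.372], [0.0, 0.0, 0.0, 1.0]]
```

View pics/scene0.png

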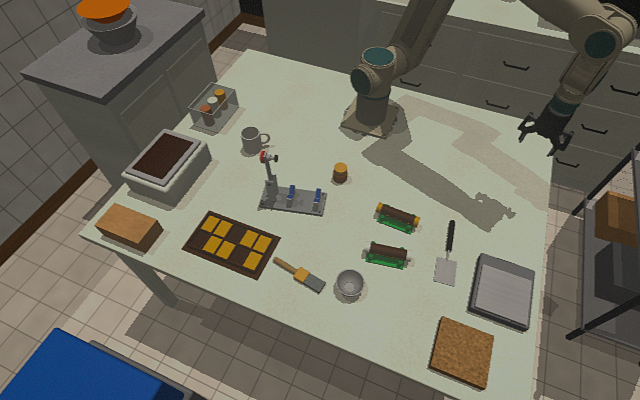

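View pics/top0.png

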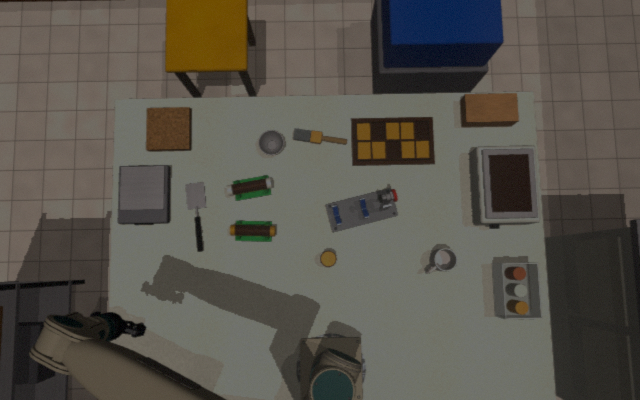

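View pics/wrist0.png

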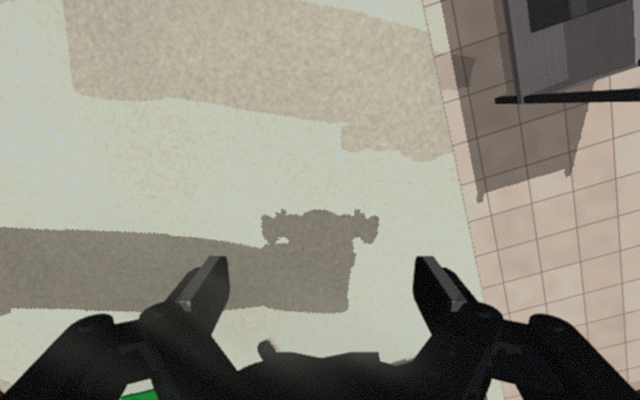

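```bash
python3 - <<'E'
from h import *
from scipy.spatial.transform import Rotation as R
q=get_obs()['tool_rot']; print(R.from_quat(q,scalar_first=True).as_matrix().round(3))
E
```

```text
[[ 0.312 -0.001 -0.95 ]
 [ 0.95  -0.002  0.312]
 [-0.002 -1.     0.   ]]
```

```bash
python3 - <<'E'
from h import *
def crop(f,x,y,w,h,s,o):
    p=load(f)[0][y:y+h,x:x+w]; cv2.imwrite('pics/'+o,cv2.cvtColor(cv2.resize(p,None,fx=s,fy=s,interpolation=cv2.INTER_CUBIC),cv2.COLOR_RGB2BGR))
crop('top0',220,170,190,80,4,'c_top.png'); crop('scene0',230,130,200,145,4,'c_scene.png')
E
```

```text
(no output)
```

View pics/c_top.png

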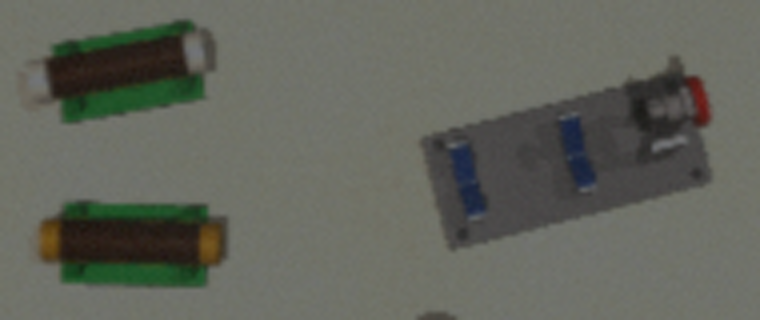

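View pics/c_scene.png

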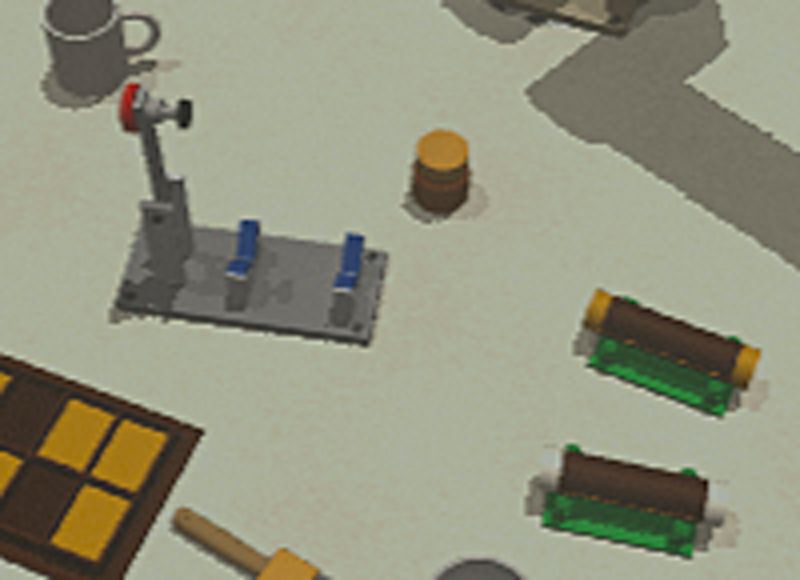

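The tube with gold ends is the one nearer the robot, at top (253,230) and scene (397,215). The cradle lies at top ~(362,209), with its arm upright at the right end. I'll measure with colour masks.

```bash
cat >> h.py <<'E'
def blobs(f,cond,roi,mn=8):
    p=load(f)[0]; hsv=cv2.cvtColor(p,cv2.COLOR_RGB2HSV).astype(int); m=np.zeros(p.shape[:2],np.uint8)
    x,y,w,h=roi; mm=cond(hsv[...,0],hsv[...,1],hsv[...,2]); m[y:y+h,x:x+w]=mm[y:y+h,x:x+w]
    n,l,s,c=cv2.connectedComponentsWithStats(m); return [(c[i].round(2),s[i].tolist()) for i in range(1,n) if s[i,4]>=mn]
gold=lambda h,s,v:(h>14)&(h<30)&(s>150)&(v>80)
blue=lambda h,s,v:(h>105)&(h<130)&(s>120)
red=lambda h,s,v:((h<6)|(h>174))&(s>150)&(v>80)
E
python3 - <<'E'
from h import *
rt=(220,170,190,80); rs=(230,130,200,145)
for nm,c in [('gold',gold),('blue',blue),('red',red)]:
  for f,r in [('top0',rt),('scene0',rs)]:
    for b in blobs(f,c,r): print(nm,f,b)
E
```

```text
gold top0 (array([232.2, 229.9]), [231, 226, 4, 9, 30])
gold top0 (array([271.92, 230.76]), [270, 227, 5, 9, 38])
gold scene0 (array([340.29, 167.28]), [335, 163, 12, 10, 97])
gold scene0 (array([379.41, 206.44]), [376, 203, 8, 8, 34])
gold scene0 (array([416.08, 220.18]), [413, 216, 7, 9, 40])
gold scene0 (array([230.56, 224.89]), [230, 223, 3, 5, 9])
gold scene0 (array([248.66, 238.28]), [239, 230, 20, 18, 206])
gold scene0 (array([261.9 , 243.55]), [252, 235, 20, 18, 207])
gold scene0 (array([231.61, 246.84]), [230, 243, 6, 11, 38])
gold scene0 (array([252.25, 260.16]), [243, 251, 20, 19, 225])
gold scene0 (array([301.31, 271.63]), [294, 267, 15, 8, 75])
blue top0 (array([362.79, 203.45]), [361, 200, 5, 8, 29])
blue top0 (array([335.33, 210.67]), [333, 207, 5, 8, 27])
blue top0 (array([365.18, 212.23]), [363, 209, 5, 7, 22])
blue top0 (array([337.57, 218.87]), [336, 216, 5, 7, 23])
blue scene0 (array([291.  , 190.93]), [288, 185, 6, 13, 43])
blue scene0 (array([317.76, 193.18]), [316, 189, 5, 9, 33])
blue scene0 (array([315.83, 200.  ]), [314, 199, 5, 3, 12])
red top0 (array([394.65, 194.48]), [393, 190, 4, 10, 23])
red scene0 (array([261.91, 155.13]), [261, 151, 4, 10, 23])
```

```bash
python3 - <<'E'
from h import *
A,r1=tri([('top0',(232.2,229.9)),('scene0',(416.1,220.2))]); B,r2=tri([('top0',(271.9,230.8)),('scene0',(379.4,206.4))])
print(A,r1,B,r2,(A+B)/2,np.degrees(np.arctan2(*(A-B)[[0,1]])))
for uv in [(335.3,210.7),(337.6,218.9),(362.8,203.5),(365.2,212.2)]: print(plane('top0',uv,.05))
print(tri([('top0',(394.65,194.5)),('scene0',(261.9,155.1))]))
# cradle corners top crop /4 (+220,+170), z=.012
for c in [(421,138),(452,249),(711,182)]: print(plane('top0',(220+c[0]/4,170+c[1]/4),.012))
E
```

```text
[0.46872491 0.32151193 0.04176006] [np.float64(2.0), np.float64(2.0)] [0.4629339  0.18807881 0.0419372 ] [np.float64(1.7), np.float64(1.7)] [0.46582941 0.25479537 0.04184863] 2.485082771176634
[ 0.52546519 -0.02555553  0.05      ]
[ 0.49752843 -0.03265716  0.05      ]
[ 0.54804048 -0.1191526   0.05      ]
[ 0.51830161 -0.12637461  0.05      ]
(array([ 0.55230635, -0.2024975 ,  0.23166262]), [np.float64(0.8), np.float64(0.8)])
[0.551729   0.00767429 0.012     ]
[ 0.45524588 -0.01692246  0.012     ]
[ 0.50840392 -0.2415936   0.012     ]
```

```bash
cat >> h.py <<'E'
from scipy.spatial.transform import Rotation as Ro
def goto(pos,yaw_deg,tilt=0):
    """shift mm / rotvec deg in the tool axes to reach pos with tool x at yaw, tool y down"""
    o=get_obs(); R0=Ro.from_quat(o['tool_rot'],scalar_first=True); a=np.radians(yaw_deg)
    x=np.array([np.cos(a),np.sin(a),0]); y=np.array([0,0,-1.]); R1=Ro.from_matrix(np.c_[x,y,np.cross(x,y)])
    if tilt: R1=R1*Ro.from_euler('x',tilt,degrees=True)
    print('t',round(o['clock'],2),'pos',o['position'].round(4),'F',o['force'].round(1),'w',round(o['gripper_width'],4),'q',o['qpos'].round(2))
    print('shift',(1000*R0.inv().apply(np.array(pos)-o['position'])).round(1),'rot',np.degrees((R0.inv()*R1).as_rotvec()).round(1))
E
python3 -c "
from h import *
goto((.466,.255,.18),-2.5)"
```

```text
t 0.15 pos [0.1951 0.5932 0.2414] F [-1.2  0.5  1.4] w 0.0852 q [ 1.15  0.28 -0.03  1.27  0.    1.47]
shift [-236.4   61.7 -363.1] rot [ 0.1 74.3 -0.1]
```

```bash
python3 -m handwheel '[-26,6,-40,0,8,0,1, -53,13,-81,0,17,0,1, -79,20,-121,0,25,0,1, -105,27,-161,0,33,0,1, -131,34,-202,0,41,0,1, -158,41,-242,0,50,0,1, -184,48,-282,0,58,0,1, -210,55,-323,0,66,0,1, -236,62,-363,0,74,0,1, -236,62,-363,0,74,0,1]' 40
python3 - <<'E'
from h import *
snap('wrist','wrist1'); goto((.466,.255,.18),-2.5)
E
```

```text
clock: 1.4
position: [0.4673, 0.2531, 0.1789]
tool_rot: [-0.706, 0.708, -0.016, 0.015]
force: [-0.3, 0.6, 0.6]
gripper_width: 0.0855
t 1.45 pos [0.4663 0.2543 0.1792] F [-0.1  0.3 -0.5] w 0.0857 q [ 0.38  0.16 -0.32  1.1  -0.    1.99]
shift [-0.4 -0.8  0.7] rot [ 0.1  0.2 -0.1]
```

View pics/wrist1.png

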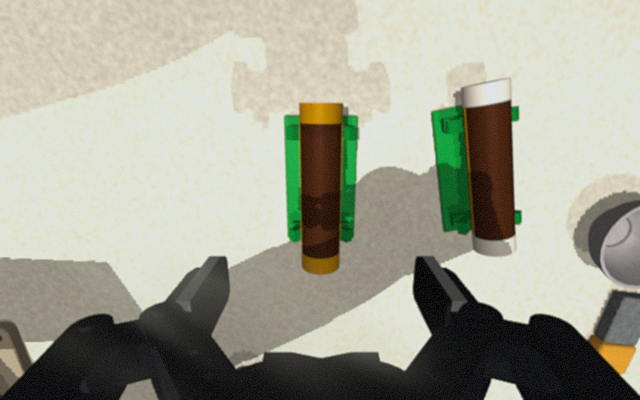

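The gold tube stands upright in this picture, at columns 300–341 and rows 103–272. I'll fit its edges, then take a second wrist view lower down and shifted for height.

```bash
cat >> h.py <<'E'
def tube(f,roi):
    """gold-ended tube lying roughly vertical in the picture: mid-line ends of the gold bands"""
    p=load(f)[0]; hsv=cv2.cvtColor(p,cv2.COLOR_RGB2HSV).astype(int); h,s,v=hsv[...,0],hsv[...,1],hsv[...,2]
    g=((h>13)&(h<30)&(s>140)&(v>60)); b=((h<14)&(s>110)&(v>15))
    m=np.zeros(p.shape[:2],np.uint8); x,y,w,hh=roi; m[y:y+hh,x:x+w]=(g|b)[y:y+hh,x:x+w]
    m=cv2.morphologyEx(m,cv2.MORPH_OPEN,np.ones((5,5),np.uint8))
    n,l,st,_=cv2.connectedComponentsWithStats(m); k=1+np.argmax(st[1:,4]); c,_=cv2.findContours((l==k).astype(np.uint8),0,2)
    r=cv2.minAreaRect(c[0]); return r,cv2.boxPoints(r).round(1)
E
python3 - <<'E'
from h import *
r,b=tube('wrist1',(270,90,100,190)); print(r,b.tolist())
E
python3 -m handwheel '[0,10,15,0,0,0,1, 0,25,30,0,0,0,1, 0,40,50,0,0,0,1, 0,40,50,0,0,0,1, 0,40,50,0,0,0,1]'
python3 - <<'E'
from h import *
snap('wrist','wrist2')
E
```

```text
((321.0, 153.0), (100.0, 42.0), 90.0) [[300.0, 103.0], [342.0, 103.0], [342.0, 203.0], [300.0, 203.0]]
clock: 2.08
position: [0.4678, 0.3048, 0.1386]
tool_rot: [-0.706, 0.708, -0.015, 0.013]
force: [0.4, 0.5, -0.5]
gripper_width: 0.0855
```

View pics/wrist2.png

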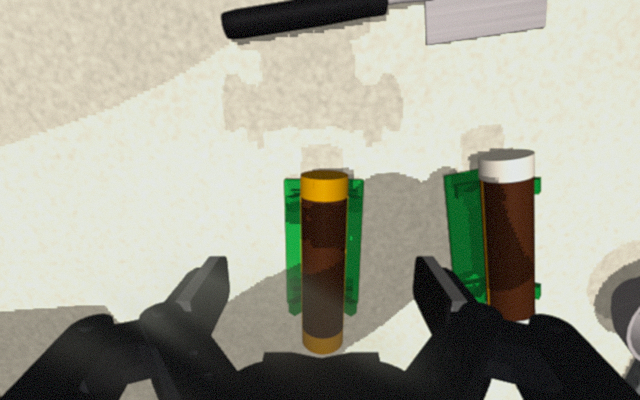

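```bash
python3 - <<'E'
from h import *
g=lambda h,s,v:(h>15)&(h<30)&(s>140)&(v>85)
for f,roi in [('wrist1',(290,90,62,190)),('wrist2',(290,150,70,210))]:
    for b in blobs(f,g,roi,30): print(f,b)
    p=load(f)[0]
    for y in ([113,150,180,220,262] if f=='wrist1' else [190,230,260,300,342]):
        # silhouettes: green/white->tube: print row width via green-dominance / brightness
        r=p[y,285:365].astype(int); t=(r[:,0]>r[:,1]+8)&(r[:,2]<0.6*r[:,0]); i=np.flatnonzero(t)+285; print(y,i.min(),i.max(),len(i))
    for y in ([101,103,105,121,123,125,127,255,257,259,271,273,275] if f=='wrist1' else [168,170,172,196,199,202,204,330,333,336,339,352,355]): print(y,p[y,322])
E
```

```text
wrist1 (array([321.29, 114.71]), [300, 103, 43, 56, 926])
wrist1 (array([320.45, 264.41]), [302, 254, 37, 20, 539])
113 300 341 42
150 301 341 41
180 301 340 40
220 302 339 38
262 302 338 37
101 [220 210 190]
103 [208 158  85]
105 [204 146  20]
121 [201 144   9]
123 [169 118  13]
125 [80 45 22]
127 [76 46 28]
255 [51 28 20]
257 [50 30 16]
259 [119  84  14]
271 [140 101  26]
273 [137  94  22]
275 [145 136 113]
wrist2 (array([323.76, 186.67]), [300, 171, 49, 32, 1362])
wrist2 (array([322.04, 343.19]), [303, 331, 39, 23, 578])
190 300 347 48
230 303 345 43
260 302 344 43
300 334 343 5
342 303 341 39
168 [179 170 153]
170 [96 78 50]
172 [88 60  0]
196 [225 165   0]
199 [228 163   0]
202 [118  74   3]
204 [57 36 24]
330 [66 56 40]
333 [65 51 42]
336 [64 52 45]
339 [123  90  35]
352 [138  99  29]
355 [149 142 121]
```

```bash
python3 - <<'E'
from h import *
F,r=tri([('wrist1',(320.9,123.7)),('wrist2',(323.6,201.5))]); N,r2=tri([('wrist1',(320.4,258.3)),('wrist2',(322.1,338))])
print(F,r,N,r2,(F+N)/2,np.linalg.norm(F-N))
for f,a,b in [('wrist1',(320.9,114),(320.4,264)),('wrist2',(323.7,187),(322,343))]:
    P,Q=plane(f,a,.054),plane(f,b,.054); print(P,Q,(P+Q)/2,np.degrees(np.arctan2(P[0]-Q[0],P[1]-Q[1])))
E
```

```text
[0.46998067 0.31260632 0.05477143] [np.float64(0.0), np.float64(0.0)] [0.46443627 0.19556028 0.05466867] [np.float64(0.0), np.float64(0.0)] [0.46720847 0.2540833  0.05472005] 0.11717732543711154
[0.47028792 0.31993234 0.054     ] [0.46416105 0.18952729 0.054     ] [0.46722448 0.25472982 0.054     ] 2.689969721099273
[0.4704522  0.32304065 0.054     ] [0.4641509  0.19000915 0.054     ] [0.46730155 0.2565249  0.054     ] 2.7118970613327242
```

```bash
python3 -c "
from h import *
goto((.4672,.2545,.028),-2.7)"
```

```text
t 2.12 pos [0.4681 0.3046 0.1391] F [-0.5  0.2  0.4] w 0.0853 q [ 0.46  0.24 -0.31  1.03 -0.    2.07]
shift [  1.3 111.2 -49.8] rot [ 0.1  0.4 -0.1]
```

```bash
python3 -m handwheel '[0,10,-25,0,0,0,1, 1,25,-50,0,0.4,0,1, 1,55,-50,0,0.4,0,1, 1,80,-50,0,0.4,0,1, 1,100,-50,0,0.4,0,1, 1,111,-50,0,0.4,0,1, 1,111,-50,0,0.4,0,1, 1,111,-50,0,0.4,0,1]' 40
python3 - <<'E'
from h import *
snap('wrist','wrist3'); goto((.4672,.2545,.028),-2.7)
E
```

```text
clock: 3.12
position: [0.4678, 0.2546, 0.0291]
tool_rot: [-0.706, 0.707, -0.017, 0.016]
force: [-0.4, 0.4, -0.0]
gripper_width: 0.0851
t 3.17 pos [0.4679 0.2547 0.0292] F [0.3 0.2 0.1] w 0.0854 q [ 0.38  0.32 -0.47  0.78 -0.    2.  ]
shift [-0.7  1.2 -0.2] rot [ 0.1  0.  -0. ]
```

View pics/wrist3.png

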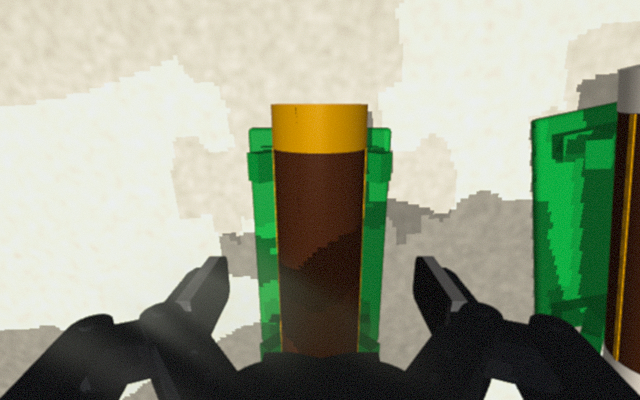

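The tube lies at columns 272–368, centred at 320 between the fingers. Closing now.

```bash
python3 -m handwheel '[0,0,0,0,0,0,0.2, 0,0,0,0,0,0,-0.1, 0,0,0,0,0,0,-0.3, 0,0,0,0,0,0,-1, 0,0,0,0,0,0,-1, 0,0,0,0,0,0,-1]' 45
python3 -m handwheel '[0,-5,0,0,0,0,-1, 0,-15,0,0,0,0,-1, 0,-35,0,0,0,0,-1, 0,-70,0,0,0,0,-1, 0,-110,0,0,0,0,-1, 0,-140,0,0,0,0,-1, 0,-140,0,0,0,0,-1]'
python3 - <<'E'
from h import *
snap('wrist','wrist4'); goto((.522,-.076,.17),13)
E
```

```text
clock: 3.92
position: [0.4672, 0.2549, 0.0297]
tool_rot: [-0.707, 0.707, -0.017, 0.016]
force: [-2.4, 0.1, 5.3]
gripper_width: 0.0346
clock: 4.8
position: [0.4698, 0.2559, 0.1731]
tool_rot: [0.708, -0.706, 0.015, -0.018]
force: [0.5, 0.5, -1.1]
gripper_width: 0.0346
t 4.85 pos [0.4683 0.2553 0.171 ] F [-0.2  0.5 -1.9] w 0.0346 q [ 0.38  0.16 -0.32  1.08 -0.    2.  ]
shift [  69.1    1.  -328.4] rot [ -0.  -15.7   0.1]
```

View pics/wrist4.png

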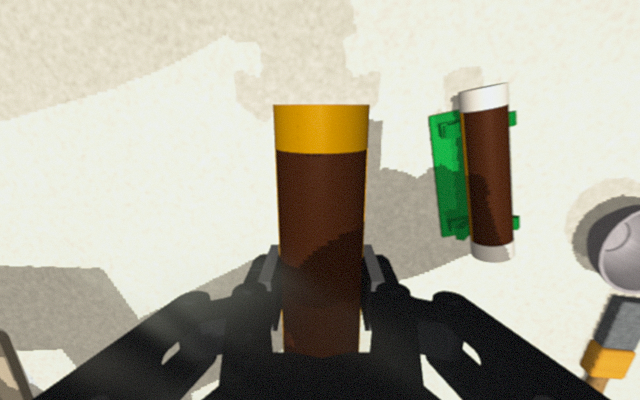

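The tube is held; its gold end is at rows 104–150 as before. Next I'll go to the robot side of the cradle, high up, and look at it from two places.

```bash
python3 -c "
from h import *
goto((.38,-.11,.22),13)"
```

```text
t 4.85 pos [0.4683 0.2553 0.171 ] F [-0.2  0.5 -1.9] w 0.0346 q [ 0.38  0.16 -0.32  1.08 -0.    2.  ]
shift [ -71.1  -49.2 -369. ] rot [ -0.  -15.7   0.1]
```

```bash
python3 -m handwheel '[-3,-12,-20,0,-1,0,-1, -10,-30,-60,0,-3,0,-1, -19,-45,-105,0,-5,0,-1, -28,-49,-150,0,-7,0,-1, -37,-49,-195,0,-9,0,-1, -46,-49,-240,0,-11,0,-1, -55,-49,-285,0,-13,0,-1, -64,-49,-330,0,-15,0,-1, -69,-49,-355,0,-16,0,-1, -71,-49,-369,0,-16,0,-1, -71,-49,-369,0,-16,0,-1, -71,-49,-369,0,-16,0,-1]'
python3 - <<'E'
from h import *
snap('wrist','wrist5'); goto((.38,-.11,.28),13)
E
```

```text
clock: 6.35
position: [0.38, -0.1092, 0.2193]
tool_rot: [0.703, -0.702, -0.083, 0.082]
force: [0.1, 0.2, -1.9]
gripper_width: 0.0348
t 6.4 pos [ 0.3802 -0.1091  0.2195] F [ 0.4 -0.4 -1.7] w 0.0349 q [-0.44 -0.13 -0.51  1.18  0.    0.89]
shift [ -0.3 -60.5  -0.8] rot [-0.   0.4  0.1]
```

View pics/wrist5.png

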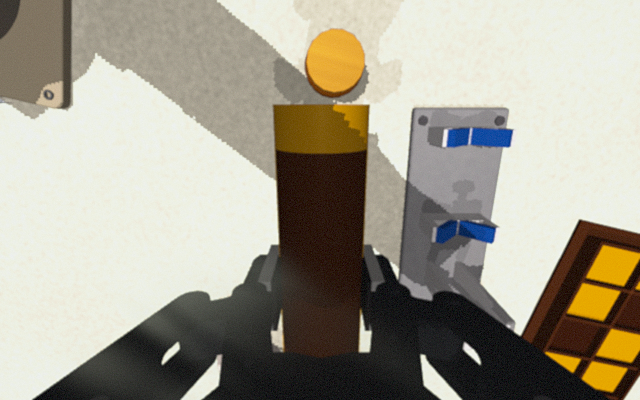

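Blue V-supports show at about (477,137) and (465,231). I'll take the second view from a place shifted along the groove.

```bash
python3 -m handwheel '[5,-5,-20,0,0,0,-1, 10,-10,-40,0,0,0,-1, 15,-15,-60,0,0,0,-1, 15,-15,-60,0,0,0,-1, 15,-15,-60,0,0,0,-1]'
python3 - <<'E'
from h import *
snap('wrist','wrist6'); goto((.38,-.11,.28),13)
for f in ['wrist5','wrist6']:
    for b in blobs(f,blue,(400,50,150,260),15): print(f,b)
    p=load(f)[0]; y0=90
    c=p[y0:y0+150,390:540]; cv2.imwrite(f'pics/c_{f}.png',cv2.cvtColor(cv2.resize(c,None,fx=4,fy=4,interpolation=2),cv2.COLOR_RGB2BGR))
E
```

```text
clock: 7.02
position: [0.4084, -0.1642, 0.2342]
tool_rot: [0.703, -0.702, -0.082, 0.082]
force: [0.3, 0.7, -0.5]
gripper_width: 0.0348
t 7.08 pos [ 0.4082 -0.1639  0.2341] F [ 0.6 -0.4 -2. ] w 0.0347 q [-0.53 -0.05 -0.41  1.21  0.    0.81]
shift [-15.  -45.8  59. ] rot [-0.1  0.4  0. ]
wrist5 (array([457.64, 137.04]), [447, 128, 23, 19, 354])
wrist5 (array([491.04, 137.04]), [471, 128, 41, 19, 679])
wrist5 (array([445.95, 231.4 ]), [436, 220, 21, 24, 342])
wrist5 (array([476.54, 231.01]), [458, 221, 37, 22, 548])
wrist6 (array([443.03,  70.14]), [432, 60, 23, 21, 414])
wrist6 (array([477.14,  70.31]), [457, 60, 41, 21, 715])
wrist6 (array([432.63, 171.23]), [422, 162, 22, 20, 332])
wrist6 (array([463.48, 171.08]), [446, 162, 36, 20, 553])
```

View pics/wrist6.png

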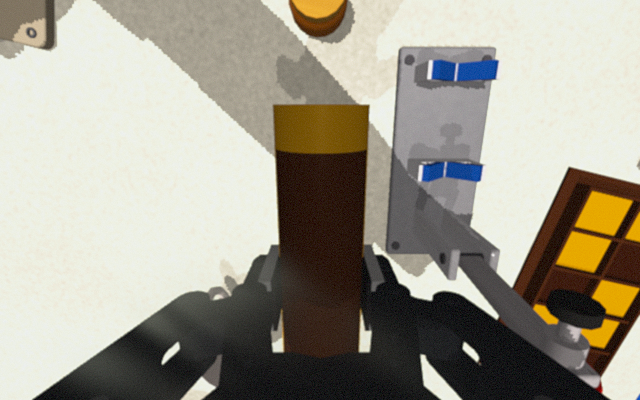

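View pics/c_wrist5.png

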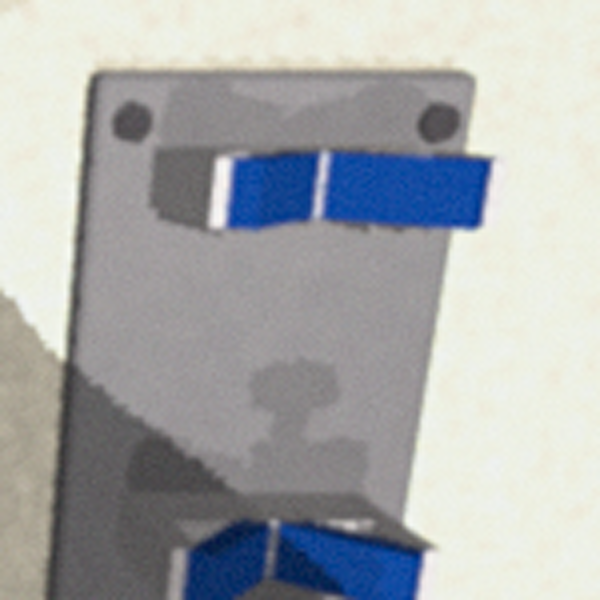

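```bash
python3 - <<'E'
from h import *
L=dict(pn=((457.64,137.04),(443.03,70.14)),pf=((491.04,137.04),(477.14,70.31)),mn=((445.95,231.4),(432.63,171.23)),mf=((476.54,231.01),(463.48,171.08)),
 pv=((470.4,137),(456.3,70)),mv=((457.3,231),(445.3,171)))
X={}
for k,(a,b) in L.items():
    X[k],r=tri([('wrist5',a),('wrist6',b)]); print(k,X[k].round(4),r)
p=(X['pn']+X['pf'])/2; m=(X['mn']+X['mf'])/2; c=(p+m)/2; y=p-m
print('mid',c.round(4),'len',np.linalg.norm(y),'yaw',np.degrees(np.arctan2(-y[0],y[1])),'widths',np.linalg.norm(X['pn']-X['pf']),np.linalg.norm(X['mn']-X['mf']))
w=X['pf']-X['pn']+X['mf']-X['mn']; print('yaw from x',np.degrees(np.arctan2(w[1],w[0])))
# tube in hand
o=get_obs(); R=Ro.from_quat(o['tool_rot'],scalar_first=True)
for f in ['wrist4','wrist6']:
    pass
E
```

```text
pn [ 0.495  -0.0351  0.0489] [np.float64(0.0), np.float64(0.0)]
pf [ 0.5264 -0.0278  0.0478] [np.float64(0.1), np.float64(0.1)]
mn [ 0.5173 -0.1282  0.0485] [np.float64(0.0), np.float64(0.0)]
mf [ 0.5486 -0.1209  0.0473] [np.float64(0.0), np.float64(0.0)]
pv [ 0.5069 -0.0322  0.0489] [np.float64(0.1), np.float64(0.1)]
mv [ 0.5302 -0.1255  0.0465] [np.float64(0.6), np.float64(0.6)]
mid [ 0.5218 -0.078   0.0481] len 0.09575004878874395 yaw 13.437941978544059 widths 0.03226777583909916 0.032135657440793344
yaw from x 13.208802919220503
```

```bash
python3 - <<'E'
from h import *
for f in ['wrist5','wrist6']:
    p=load(f)[0]
    for y in ([137,231] if f=='wrist5' else [70,171]):
        print(f,y,[(x,*p[y,x].tolist()) for x in list(range(418,520))if (abs(p[y,x].astype(int)-p[y,x-1].astype(int)).sum()>60)])
c=load('wrist6')[0][40:190,380:530]; cv2.imwrite('pics/c_w6b.png',cv2.cvtColor(cv2.resize(c,None,fx=4,fy=4,interpolation=2),cv2.COLOR_RGB2BGR))
E
```

```text
wrist5 137 [(428, 114, 116, 114), (442, 127, 123, 123), (443, 215, 212, 208), (444, 241, 238, 235), (447, 148, 157, 195), (448, 63, 91, 167), (449, 0, 67, 158), (468, 86, 99, 154), (469, 173, 180, 202), (471, 111, 127, 176), (472, 39, 77, 163), (511, 118, 126, 169), (512, 216, 211, 218), (513, 240, 236, 235)]
wrist5 231 [(433, 145, 140, 140), (436, 107, 106, 126), (437, 49, 63, 107), (438, 1, 38, 101), (459, 27, 44, 85), (495, 124, 134, 173), (496, 219, 216, 223)]
wrist6 70 [(427, 137, 136, 136), (428, 221, 222, 221), (431, 208, 215, 226), (432, 129, 145, 193), (433, 45, 81, 162), (454, 56, 80, 149), (455, 143, 150, 185), (456, 207, 204, 220), (457, 161, 162, 195), (458, 66, 91, 165), (459, 9, 72, 158), (496, 71, 92, 147), (497, 173, 176, 199), (498, 232, 230, 231)]
wrist6 171 [(418, 157, 151, 156), (419, 230, 227, 227), (422, 173, 177, 202), (423, 70, 94, 165), (424, 17, 75, 164), (443, 108, 120, 164), (444, 191, 190, 201), (445, 160, 163, 190), (446, 81, 99, 159), (447, 22, 66, 146), (481, 90, 99, 152), (482, 189, 188, 202), (483, 235, 232, 231)]
```

View pics/c_w6b.png

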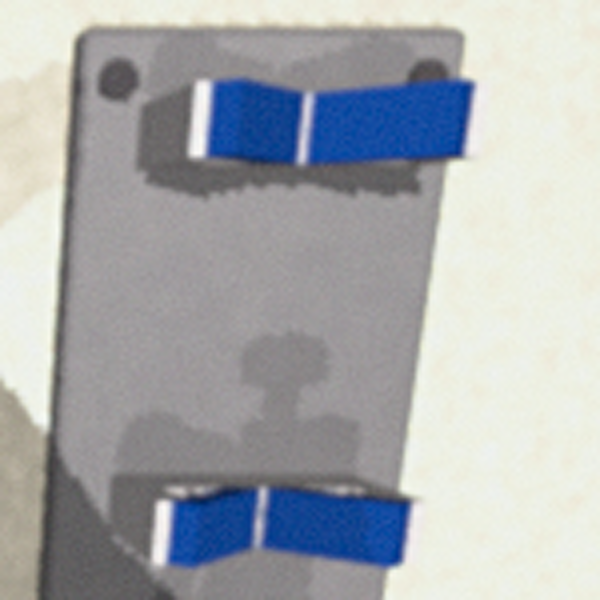

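```bash
python3 - <<'E'
from h import *
def s(z):
  for f,rows in [('wrist5',[(137,447.3,470,511.3),(231,436,458,495.3)]),('wrist6',[(70,431.8,456,497),(171,422,444.5,481.6)])]:
    M=[]
    for y,a,v,b in rows:
        A,V,B=plane(f,(a,y),z),plane(f,(v,y),.0375),plane(f,(b,y),z); M.append(((A+B)/2)); print(f,y,'w',round(1000*np.linalg.norm(A-B),1),'mid',M[-1].round(4),'valley',V.round(4))
    d=M[0]-M[1]; print('c',((M[0]+M[1])/2).round(4),'yaw',np.degrees(np.arctan2(-d[0],d[1])),np.linalg.norm(d))
s(.061)
# two-view edge midpoints
for n,a,b in [('pA',(447.3,137),(431.8,70)),('pB',(511.3,137),(497,70)),('mA',(436,231),(422,171)),('mB',(495.3,231),(481.6,171))]:
    print(n,tri([('wrist5',a),('wrist6',b)])[0].round(4))
E
```

```text
wrist5 137 w 57.9 mid [ 0.5088 -0.0307  0.061 ] valley [ 0.5118 -0.0322  0.0375]
wrist5 231 w 58.6 mid [ 0.5297 -0.1196  0.061 ] valley [ 0.5353 -0.1281  0.0375]
c [ 0.5192 -0.0752  0.061 ] yaw 13.225262736823261 0.09134700946838933
wrist6 70 w 58.5 mid [ 0.5096 -0.0329  0.061 ] valley [ 0.5109 -0.03    0.0375]
wrist6 171 w 58.5 mid [ 0.5306 -0.1223  0.061 ] valley [ 0.5338 -0.1263  0.0375]
c [ 0.5201 -0.0776  0.061 ] yaw 13.168244580085233 0.09187880049171036
pA [ 0.4846 -0.0375  0.0504]
pB [ 0.5437 -0.0235  0.0497]
mA [ 0.5071 -0.1304  0.0481]
mB [ 0.5664 -0.1163  0.0483]
```

```bash
python3 - <<'E'
from h import *
# base plate top corners / bolt holes (crop px -> image)
pts={'cornL':((413.3,108.3),(399.5,47.5)),'cornR':((508,108.6),(495.5,47.5)),'holeL':((390+132/4,90+122/4),(380+118/4,40+79/4)),
 'farR_a':((513.5,128.75),(499,60)),'farR_b':((512,146.75),(496.5,79.5)),'nearL_a':((448,129.25),(432.5,60)),'nearL_b':((447.5,147),(432.5,79.5)),'val_a':((471.2,128),(457,63)),'val_b':((469.5,145),(455,81.25))}
for k,(a,b) in pts.items(): print(k,tri([('wrist5',a),('wrist6',b)])[0].round(4), plane('wrist5',a,.012).round(4),plane('wrist6',b,.012).round(4), plane('wrist5',a,.061).round(4),plane('wrist6',b,.061).round(4))
for f in ['wrist5','wrist6']: print(load(f)[2].round(4).tolist())
E
```

```text
cornL [ 0.4571 -0.0176  0.0094] [ 0.4565 -0.0178  0.012 ] [ 0.4565 -0.0182  0.012 ] [ 0.4429 -0.0208  0.061 ] [ 0.4475 -0.0287  0.061 ]
cornR [0.5527 0.0048 0.0104] [0.5516 0.0045 0.012 ] [0.552  0.0044 0.012 ] [ 0.5243 -0.0017  0.061 ] [ 0.5297 -0.0092  0.061 ]
holeL [ 0.4698 -0.0271  0.013 ] [ 0.4701 -0.027   0.012 ] [ 0.47   -0.0269  0.012 ] [ 0.4546 -0.0287  0.061 ] [ 0.4591 -0.0362  0.061 ]
farR_a [ 0.5398 -0.0163  0.0545] [ 0.5653 -0.0131  0.012 ] [ 0.5601 -0.0058  0.012 ] [ 0.536  -0.0168  0.061 ] [ 0.5366 -0.018   0.061 ]
farR_b [ 0.5441 -0.0322  0.0553] [ 0.5713 -0.0309  0.012 ] [ 0.5648 -0.024   0.012 ] [ 0.5411 -0.032   0.061 ] [ 0.5408 -0.0337  0.061 ]
nearL_a [ 0.4803 -0.0307  0.057 ] [ 0.4985 -0.0294  0.012 ] [ 0.4932 -0.0216  0.012 ] [ 0.4789 -0.0308  0.061 ] [ 0.4791 -0.0316  0.061 ]
nearL_b [ 0.4864 -0.046   0.0549] [ 0.5044 -0.0471  0.012 ] [ 0.4994 -0.0395  0.012 ] [ 0.4839 -0.0458  0.061 ] [ 0.4844 -0.047   0.061 ]
val_a [ 0.5097 -0.0239  0.0376] [ 0.5218 -0.0226  0.012 ] [ 0.5188 -0.0185  0.012 ] [ 0.4988 -0.0249  0.061 ] [ 0.5011 -0.0289  0.061 ]
val_b [ 0.5137 -0.0397  0.0379] [ 0.5265 -0.0397  0.012 ] [ 0.523  -0.0357  0.012 ] [ 0.5028 -0.0395  0.061 ] [ 0.5048 -0.0437  0.061 ]
[[0.973, 0.2206, 0.0681, 0.3629], [0.2309, -0.9317, -0.2804, -0.0387], [0.0015, 0.2886, -0.9575, 0.3499], [0.0, 0.0, 0.0, 1.0]]
[[0.973, 0.2206, 0.0675, 0.3914], [0.2307, -0.9319, -0.28, -0.0938], [0.0011, 0.288, -0.9576, 0.3649], [0.0, 0.0, 0.0, 1.0]]
```

```bash
python3 -c "
from h import *
goto((.5225,-.0788,.115),13.3)"
```

```text
t 7.08 pos [ 0.4082 -0.1639  0.2341] F [ 0.6 -0.4 -2. ] w 0.0347 q [-0.53 -0.05 -0.41  1.21  0.    0.81]
shift [130.8 119.3  56.1] rot [-0.1  0.1  0. ]
```

```bash
python3 -m handwheel '[0,10,20,0,0,0,-1, 5,30,45,0,0,0,-1, 25,50,56,0,0,0,-1, 60,70,56,0,0,0,-1, 95,80,56,0,0,0,-1, 120,90,56,0,0,0,-1, 131,105,56,0,0,0,-1, 131,119,56,0,0,0,-1, 131,119,56,0,0,0,-1, 131,119,56,0,0,0,-1]'
python3 - <<'E'
from h import *
snap('wrist','wrist7'); snap('scene','scene7'); goto((.5225,-.0788,.055),13.3)
c=load('scene7')[0][100:250,230:430]; cv2.imwrite('pics/c_s7.png',cv2.cvtColor(cv2.resize(c,None,fx=4,fy=4,interpolation=2),cv2.COLOR_RGB2BGR))
E
```

```text
clock: 8.32
position: [0.5217, -0.0789, 0.1153]
tool_rot: [0.703, -0.702, -0.082, 0.082]
force: [-0.5, -0.1, -0.5]
gripper_width: 0.0345
t 8.43 pos [ 0.5226 -0.0792  0.1159] F [ 0.5  0.2 -1.7] w 0.0346 q [-0.27  0.21 -0.4   0.96  0.    1.06]
shift [-0.1 60.9  0.4] rot [-0.1  0.   0.1]
```

View pics/wrist7.png

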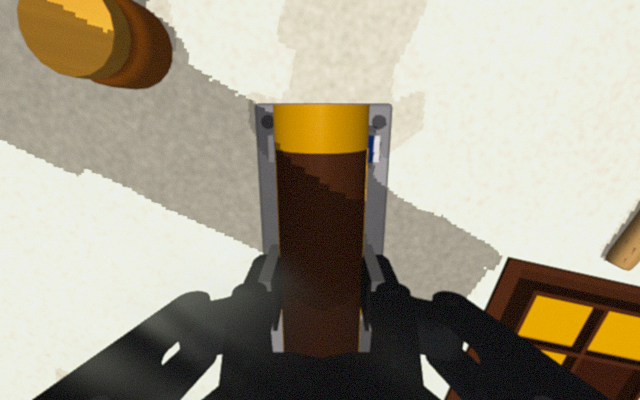

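View pics/c_s7.png

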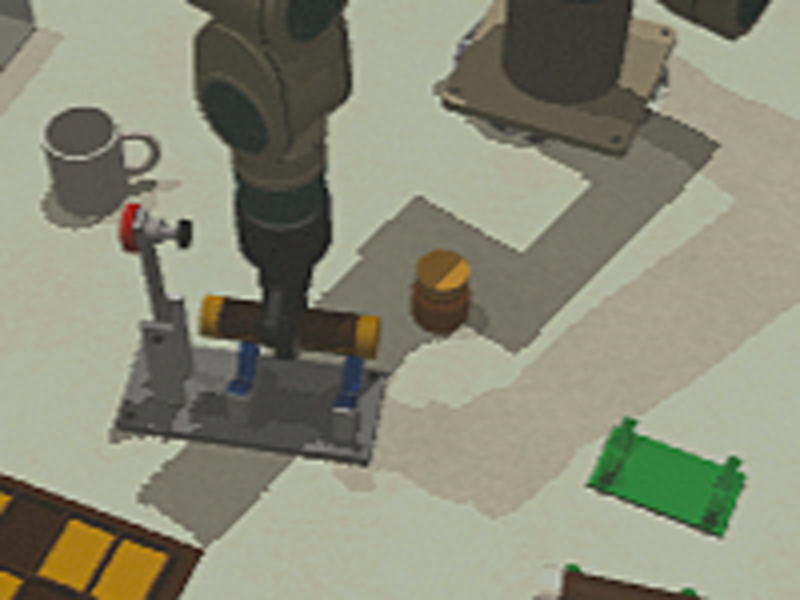

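```bash
python3 - <<'E'
from h import *
p=load('wrist7')[0]
for y in [103,104,106,108,115,180]: print(y,[(x,p[y,x].tolist()) for x in range(248,400) if abs(p[y,x].astype(int)-p[y,x-1]).sum()>50])
yv=np.array([-np.sin(np.radians(13.3)),np.cos(np.radians(13.3))]); xv=np.array([yv[1],-yv[0]]); o=np.array([.5226,-.0790])
for uv,z in [((256.5,107),.012),((391,107),.012),((257.5,180),.012),((388,180),.012),((274.5,115),.1225),((368,115),.1225)]:
    q=plane('wrist7',uv,z)[:2]-o; print(uv,(1000*q@xv).round(1),(1000*q@yv).round(1))
E
```

```text
103 [(256, [186, 183, 161]), (258, [163, 158, 144]), (389, [189, 180, 163]), (390, [215, 204, 185])]
104 [(391, [188, 180, 163]), (392, [223, 215, 194])]
106 [(255, [87, 83, 80]), (257, [89, 90, 92]), (260, [124, 121, 123]), (273, [143, 107, 62]), (274, [143, 99, 10]), (369, [116, 98, 75]), (370, [130, 127, 121]), (391, [142, 137, 131]), (392, [198, 189, 172]), (393, [224, 219, 195])]
108 [(254, [104, 100, 90]), (255, [80, 77, 76]), (264, [108, 106, 107]), (265, [136, 131, 131]), (273, [133, 108, 71]), (274, [143, 98, 20]), (369, [120, 109, 100]), (370, [142, 134, 134]), (392, [176, 171, 155]), (393, [215, 206, 184])]
115 [(255, [91, 86, 84]), (273, [123, 92, 53]), (274, [145, 105, 15]), (368, [117, 92, 58]), (369, [132, 123, 118]), (370, [148, 145, 147]), (375, [113, 110, 108]), (383, [137, 135, 138]), (390, [117, 115, 117]), (392, [202, 194, 174]), (393, [231, 226, 205])]
180 [(258, [141, 137, 125]), (259, [102, 99, 92]), (276, [91, 70, 44]), (277, [54, 38, 4]), (364, [56, 33, 1]), (365, [118, 83, 31]), (366, [142, 106, 55]), (367, [124, 108, 88]), (376, [115, 117, 115]), (377, [144, 141, 141]), (378, [164, 158, 160]), (386, [131, 128, 129]), (387, [156, 157, 146]), (388, [223, 227, 205])]
(256.5, 107) -46.8 72.9
(391, 107) 49.0 72.9
(257.5, 180) -49.1 19.7
(388, 180) 50.2 19.7
(274.5, 115) -18.6 69.9
(368, 115) 16.8 69.9
```

```bash
python3 -m handwheel '[1.5,10,0,0,0,0,-1, 1.5,25,0,0,0,0,-1, 1.5,40,0,0,0,0,-1, 1.5,50,0,0,0,0,-1, 1.5,53,0,0,0,0,-1, 1.5,53,0,0,0,0,-1, 1.5,53,0,0,0,0,-1]'
python3 - <<'E'
from h import *
snap('wrist','wrist8'); goto((.524,-.0787,.055),13.3)
E
```

```text
clock: 9.3
position: [0.5247, -0.0789, 0.0634]
tool_rot: [0.703, -0.702, -0.083, 0.081]
force: [0.0, -0.6, -1.0]
gripper_width: 0.0346
t 9.35 pos [ 0.5247 -0.0789  0.0635] F [-0.   0.4 -1.4] w 0.0346 q [-0.27  0.27 -0.45  0.85  0.    1.07]
shift [-0.7  8.5  0.4] rot [-0.   0.   0.1]
```

View pics/wrist8.png

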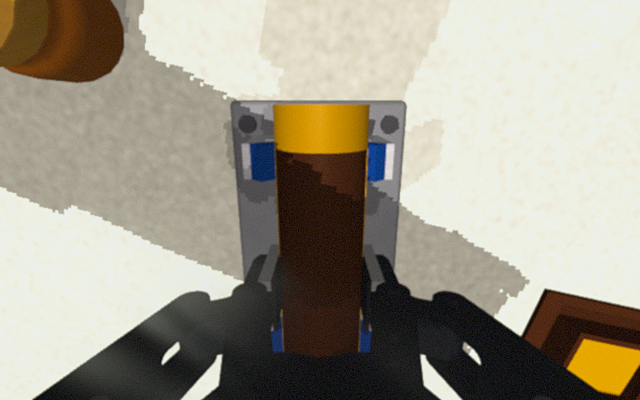

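The tube's mid column is 321 and the blue/white lands' is 318, so it sits about 1.5 mm too far in +x. I'll shift back while lowering gently.

```bash
python3 -m handwheel '[-1.4,1,0,0,0,0,-1, -1.4,3,0,0,0,0,-1, -1.4,5,0,0,0,0,-1, -1.4,6,0,0,0,0,-1, -1.4,6,0,0,0,0,-1]'
python3 -c "
from h import *
for i in range(1): goto((.524,-.0787,.055),13.3)"
python3 -m handwheel '[0,1,0,0,0,0,-1, 0,1.5,0,0,0,0,-1, 0,2,0,0,0,0,-1, 0,2,0,0,0,0,-1]'
```

```text
clock: 9.98
position: [0.5232, -0.0792, 0.0573]
tool_rot: [0.703, -0.702, -0.083, 0.082]
force: [-0.2, 0.2, -1.5]
gripper_width: 0.0345
t 9.97 pos [ 0.5232 -0.0792  0.0573] F [-0.2  0.2 -1.5] w 0.0345 q [-0.27  0.28 -0.45  0.84  0.    1.06]
shift [0.9 2.3 0.3] rot [-0.   0.   0.1]
clock: 10.48
position: [0.5233, -0.0792, 0.0558]
tool_rot: [0.703, -0.702, -0.083, 0.081]
force: [-2.3, 1.1, 3.8]
gripper_width: 0.0347
```

```bash
python3 -m handwheel '[-0.4,0.5,0,0,0,0,-1, -0.4,0.8,0,0,0,0,-1, -0.4,0.8,0,0,0,0,-1]'
python3 -c "
from h import *
snap('wrist','wrist9'); goto((.524,-.0787,.055),13.3)"
```

```text
clock: 10.85
position: [0.5233, -0.0792, 0.0558]
tool_rot: [0.703, -0.702, -0.083, 0.081]
force: [-2.7, 1.1, 7.1]
gripper_width: 0.0348
t 10.9 pos [ 0.5233 -0.0792  0.0558] F [-2.1  0.9  8.1] w 0.0345 q [-0.27  0.28 -0.46  0.83  0.    1.06]
shift [0.8 0.8 0.3] rot [-0.   0.1  0.2]
```

View pics/wrist9.png

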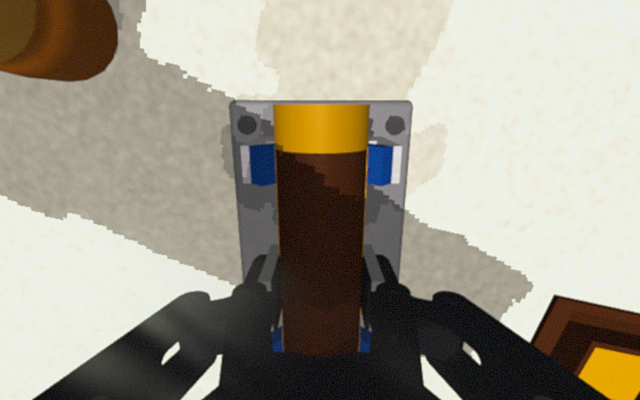

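Symmetric now: blue at columns 250–275 and 368–393, with 8 N upward contact. The tube is seated, so I'll release and retreat.

```bash
python3 -m handwheel '[0,0,0,0,0,0,-0.1, 0,0,0,0,0,0,0.1, 0,0,0,0,0,0,0.3, 0,0,0,0,0,0,0.6, 0,0,0,0,0,0,0.6]' 20
python3 -m handwheel '[0,-10,0,0,0,0,0.6, 0,-25,0,0,0,0,0.6, 0,-50,0,0,0,0,0.6, 0,-80,0,0,0,0,0.6, 0,-80,0,0,0,0,0.6]'
python3 -c "
from h import *
snap('wrist','wrist10'); goto((.524,-.0787,.055),13.3)"
```

```text
clock: 11.52
position: [0.5233, -0.0792, 0.0556]
tool_rot: [0.703, -0.702, -0.083, 0.081]
force: [-0.2, 0.4, -0.2]
gripper_width: 0.0682
clock: 12.15
position: [0.526, -0.0801, 0.1397]
tool_rot: [-0.702, 0.703, 0.086, -0.079]
force: [0.5, -0.6, -0.7]
gripper_width: 0.068
t 12.2 pos [ 0.5246 -0.0797  0.1379] F [ 0.1 -0.5 -0.2] w 0.0682 q [-0.27  0.19 -0.37  1.    0.    1.06]
shift [-0.9 82.9  1.3] rot [0.1 0.  0.4]
```

View pics/wrist10.png

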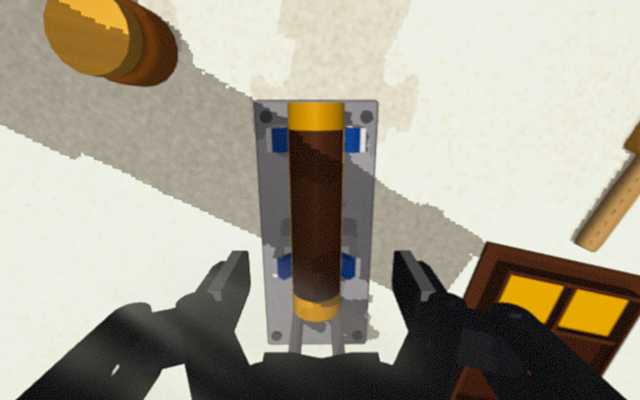

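```bash
python3 - <<'E'
from h import *
p=load('wrist10')[0]; x=317
print([(y,p[y,x].tolist()) for y in range(90,340) if abs(p[y,x].astype(int)-p[y-1,x]).sum()>50])
for y in [115,200,305]: print(y,[(x,p[y,x].tolist()) for x in range(270,365) if abs(p[y,x].astype(int)-p[y,x-1]).sum()>50])
a=np.radians(13.3); yv=np.array([-np.sin(a),np.cos(a)]); xv=np.array([yv[1],-yv[0]]); o=np.array([.523,-.0787])
g=lambda uv,z:[(1000*(plane('wrist10',uv,z)[:2]-o)@v).round(1) for v in (xv,yv)]
for b in blobs('wrist10',blue,(260,110,110,180),15): print(b, g(b[0],.055))
for y in [130,297]: print(y,g((317,y),.080))
print(g((317,99.5),.012))
E
```

```text
[(99, [181, 174, 161]), (100, [138, 135, 132]), (102, [192, 148, 82]), (103, [220, 156, 34]), (130, [174, 121, 24]), (131, [110, 69, 19]), (132, [87, 52, 39]), (158, [48, 34, 24]), (243, [58, 38, 26]), (303, [147, 112, 56]), (304, [185, 136, 53]), (321, [164, 127, 76]), (322, [123, 107, 93]), (332, [135, 133, 131])]
115 [(272, [69, 71, 74]), (277, [108, 107, 106]), (287, [140, 118, 102]), (288, [145, 104, 47]), (289, [156, 111, 7]), (351, [117, 114, 112]), (352, [136, 132, 132]), (360, [113, 110, 108]), (361, [83, 80, 84])]
200 [(290, [96, 72, 41]), (291, [54, 33, 15]), (300, [40, 18, 6]), (341, [73, 52, 12]), (342, [99, 78, 48])]
305 [(293, [153, 124, 90]), (321, [142, 109, 48])]
(array([279.33, 139.71]), [272, 128, 16, 25, 349]) [np.float64(-24.7), np.float64(49.1)]
(array([351.78, 139.7 ]), [345, 128, 15, 25, 344]) [np.float64(24.1), np.float64(49.1)]
(array([284.35, 266.03]), [278, 254, 13, 25, 243]) [np.float64(-24.5), np.float64(-45.8)]
(array([347.82, 266.5 ]), [342, 254, 13, 25, 280]) [np.float64(23.9), np.float64(-46.4)]
130 [np.float64(0.7), np.float64(57.3)]
297 [np.float64(0.4), np.float64(-56.3)]
[np.float64(0.6), np.float64(75.6)]
```

```bash
python3 - <<'E'
from h import *
snap('wrist','wrist11')
p=load('wrist11')[0]; x=317
print([(y,p[y,x].tolist()) for y in range(90,340) if abs(p[y,x].astype(int)-p[y-1,x]).sum()>50])
c=p[90:330,250:380]; cv2.imwrite('pics/c_w11.png',cv2.cvtColor(cv2.resize(c[:, :],None,fx=2.4,fy=2.4,interpolation=2),cv2.COLOR_RGB2BGR))
a=np.radians(13.3); yv=np.array([-np.sin(a),np.cos(a)]); o=np.array([.523,-.0787])
g=lambda uv,z:(1000*(plane('wrist11',uv,z)[:2]-o)@yv).round(1)
for b in blobs('wrist11',blue,(260,110,110,180),15): print(b, g(b[0],.058), 'near/far rows',g((b[0][0],b[1][1]-.5),.061),g((b[0][0],b[1][1]+b[1][3]-.5),.061))
goto((.524,-.0787,.055),13.3)
E
```

```text
[(100, [190, 181, 166]), (101, [135, 133, 130]), (103, [184, 150, 104]), (104, [221, 164, 61]), (132, [141, 95, 22]), (133, [90, 58, 30]), (176, [55, 35, 33]), (269, [43, 28, 23]), (305, [136, 102, 54]), (306, [176, 129, 43]), (324, [147, 119, 84]), (325, [112, 103, 94]), (332, [130, 126, 126])]
(array([281.16, 141.18]), [274, 129, 15, 25, 349]) 49.4 near/far rows 57.8 41.7
(array([354.3 , 141.37]), [347, 129, 15, 25, 340]) 49.3 near/far rows 57.8 41.7
(array([349.86, 268.47]), [344, 255, 13, 26, 284]) -44.6 near/far rows -31.6 -53.0
(array([286.  , 267.37]), [280, 256, 13, 25, 235]) -43.5 near/far rows -32.3 -52.8
t 12.25 pos [ 0.5235 -0.0794  0.1366] F [ 0.3 -0.6 -0.3] w 0.0687 q [-0.27  0.19 -0.38  1.    0.    1.06]
shift [ 0.3 81.6  0.6] rot [-0.   0.   0.2]
```

View pics/c_w11.png

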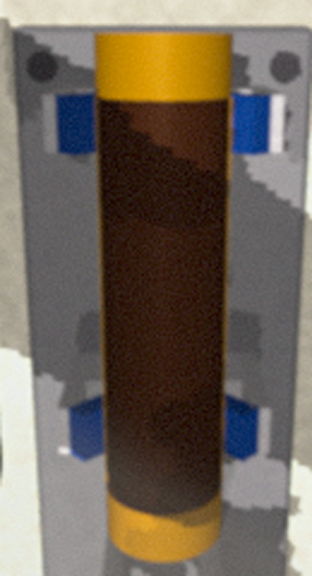

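The tube is seated and level in the V, but sits about 3 mm toward the hinge: its band borders are at rows 132 and 304 against the supports' rows 129–154 and 255–281. I'll regrip, lift slightly, and move it 3 mm along.

```bash
python3 -c "
from h import *
goto((.523,-.0792,.0565),13.3)"
python3 -m handwheel '[0,20,0,0,0,0,0.6, 0,45,0,0,0,0,0.6, 0,65,0,0,0,0,0.6, 0,78,0,0,0,0,0.6, 0,80,0,0,0,0,0.6, 0,80,0,0,0,0,0.6, 0,80,0,0,0,0,0.2, 0,80,0,0,0,0,-0.1, 0,80,0,0,0,0,-0.4, 0,80,0,0,0,0,-1, 0,80,0,0,0,0,-1, 0,80,0,0,0,0,-1]' 35
```

```text
t 12.25 pos [ 0.5235 -0.0794  0.1366] F [ 0.3 -0.6 -0.3] w 0.0687 q [-0.27  0.19 -0.38  1.    0.    1.06]
shift [-0.8 80.1  0.3] rot [-0.   0.   0.2]
clock: 13.75
position: [0.5235, -0.0797, 0.0574]
tool_rot: [-0.702, 0.703, 0.083, -0.081]
force: [-3.2, -1.3, 5.7]
gripper_width: 0.035
```

```bash
python3 -m handwheel '[0,-3,0,0,0,0,-1, 0,-4,0,0,0,0,-1, 0,-4,2,0,0,0,-1, 0,-4,3,0,0,0,-1, 0,-4,3,0,0,0,-1, 0,-2,3,0,0,0,-1, 0,-1,3,0,0,0,-1, 0,-0.3,3,0,0,0,-1, 0,0.3,3,0,0,0,-1, 0,0.3,3,0,0,0,-1]'
```

```text
clock: 15.0
position: [0.5228, -0.0768, 0.0575]
tool_rot: [-0.702, 0.703, 0.083, -0.081]
force: [-0.9, 1.0, 2.7]
gripper_width: 0.0347
```

```bash
python3 -m handwheel '[0,0.5,0,0,0,0,-1, 0,0.8,0,0,0,0,-1, 0,0.8,0,0,0,0,-1]'
python3 -m handwheel '[0,0,0,0,0,0,-0.1, 0,0,0,0,0,0,0.1, 0,0,0,0,0,0,0.3, 0,0,0,0,0,0,0.6, 0,0,0,0,0,0,0.6]' 20
python3 -m handwheel '[0,-10,0,0,0,0,0.6, 0,-25,0,0,0,0,0.6, 0,-50,0,0,0,0,0.6, 0,-80,0,0,0,0,0.6, 0,-80,0,0,0,0,0.6, 0,-80,0,0,0,0,0.6]'
python3 - <<'E'
from h import *
snap('wrist','wrist12'); snap('scene','scene12')
p=load('wrist12')[0]; x=317
print([(y,p[y,x].tolist()) for y in range(90,340) if abs(p[y,x].astype(int)-p[y-1,x]).sum()>50])
c=p[90:330,250:380]; cv2.imwrite('pics/c_w12.png',cv2.cvtColor(cv2.resize(c[:, :],None,fx=2.4,fy=2.4,interpolation=2),cv2.COLOR_RGB2BGR))
a=np.radians(13.3); yv=np.array([-np.sin(a),np.cos(a)]); o=np.array([.523,-.0787])
g=lambda uv,z:(1000*(plane('wrist12',uv,z)[:2]-o)@yv).round(1)
for b in blobs('wrist12',blue,(260,110,110,190),15): print(b, g(b[0],.058), 'near/far rows',g((b[0][0],b[1][1]-.5),.061),g((b[0][0],b[1][1]+b[1][3]-.5),.061))
print([ (y,g((317,y),.08)) for y in (125,130,135,300,305,310)])
goto((.524,-.0787,.055),13.3)
E
```

```text
clock: 15.38
position: [0.5228, -0.0768, 0.0574]
tool_rot: [-0.702, 0.703, 0.083, -0.081]
force: [-3.6, 0.8, 7.7]
gripper_width: 0.0347
clock: 16.0
position: [0.5228, -0.0768, 0.0573]
tool_rot: [-0.702, 0.703, 0.083, -0.081]
force: [0.2, -0.3, -0.0]
gripper_width: 0.0683
clock: 16.75
position: [0.5225, -0.0768, 0.1377]
tool_rot: [-0.702, 0.703, 0.084, -0.081]
force: [-1.1, -0.1, -0.5]
gripper_width: 0.0686
[(104, [225, 198, 144]), (105, [222, 166, 69]), (106, [221, 158, 17]), (132, [188, 130, 22]), (133, [129, 87, 37]), (134, [84, 46, 28]), (152, [60, 33, 5]), (209, [61, 42, 31]), (253, [47, 6, 0]), (268, [40, 8, 3]), (272, [48, 26, 26]), (305, [101, 80, 50]), (307, [166, 119, 46]), (308, [195, 142, 45]), (325, [137, 115, 90]), (326, [107, 102, 99]), (335, [138, 134, 133])]
(array([283.99, 146.43]), [277, 134, 15, 26, 357]) 49.3 near/far rows 58.0 41.1
(array([356.74, 146.33]), [350, 135, 15, 24, 343]) 49.4 near/far rows 57.3 41.8
(array([289.1 , 269.59]), [282, 260, 13, 21, 177]) -42.0 near/far rows -32.1 -49.4
(array([352.29, 272.55]), [346, 260, 14, 26, 280]) -44.5 near/far rows -32.2 -53.7
(array([285.79, 282.54]), [283, 279, 8, 7, 24]) -52.9 near/far rows -47.7 -53.6
[(125, np.float64(64.4)), (130, np.float64(61.5)), (135, np.float64(58.7)), (300, np.float64(-53.3)), (305, np.float64(-57.3)), (310, np.float64(-61.3))]
t 16.85 pos [ 0.5216 -0.0766  0.1365] F [0.4 0.4 0.9] w 0.0683 q [-0.27  0.18 -0.38  1.01  0.    1.07]
shift [ 1.6 81.5 -2.6] rot [0.  0.  0.1]
```

View pics/c_w12.png

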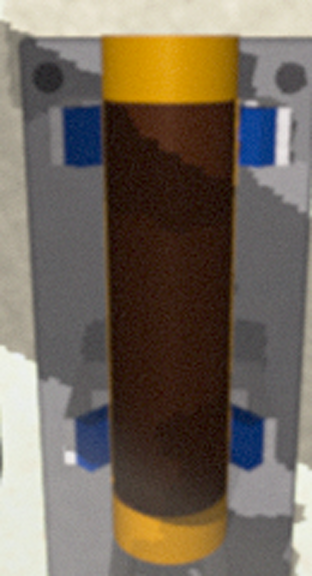

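Tube now centred to about 1 mm, and both supports are visibly loaded. Next I'll rise and pass over behind the clamp arm, fingers shut.

```bash
python3 -c "
from h import *
a=np.radians(13.3); yv=np.array([-np.sin(a),np.cos(a)]);o=np.array([.5226,-.077]); t=o-.175*yv; print(t)
goto((*t,.31),13.3)"
python3 -m handwheel '[0,-40,0,0,0,0,0, 1,-95,0,0,0,0,-1, 1,-150,0,0,0,0,-1, 2,-172,-10,0,0,0,-1, 2,-174,-50,0,0,0,-1, 2,-174,-100,0,0,0,-1, 2,-174,-150,0,0,0,-1, 2,-174,-175,0,0,0,-1, 2,-174,-177,0,0,0,-1, 2,-174,-177,0,0,0,-1, 2,-174,-177,0,0,0,-1]'
python3 -c "
from h import *
snap('wrist','wrist13'); goto((*(np.array([.5226,-.077])-.175*np.array([-.23,.973])),.31),13.3)"
```

```text
[ 0.5628587 -0.2473063]
t 16.85 pos [ 0.5216 -0.0766  0.1365] F [0.4 0.4 0.9] w 0.0683 q [-0.27  0.18 -0.38  1.01  0.    1.07]
shift [   1.1 -173.4 -175.7] rot [0.  0.  0.1]
clock: 18.23
position: [0.5638, -0.247, 0.3107]
tool_rot: [0.702, -0.702, -0.083, 0.082]
force: [0.2, -0.0, -0.8]
gripper_width: -0.0
t 18.27 pos [ 0.5639 -0.247   0.3108] F [ 0.2 -0.4 -0.1] w -0.0 q [-0.52  0.23  0.06  1.4   0.    0.82]
shift [-1.1  0.8  0. ] rot [-0.   0.1  0.1]
```

View pics/wrist13.png

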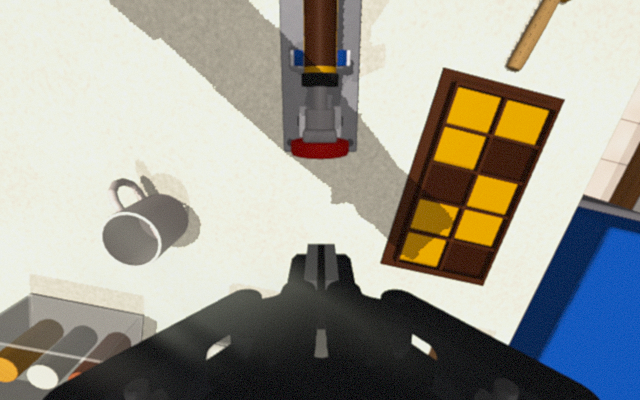

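The red pad lies at columns 292–348, rows 138–158, centred at 320, in line with the tool. I'll lower behind it and then push along the groove.

```bash
python3 -m handwheel '[-1,25,0,0,0,0,-1, -1,55,0,0,0,0,-1, -1,77,0,0,0,0,-1, -1,77,0,0,0,0,-1, -1,77,5,0,0,0,-1, -1,77,5,0,0,0,-1]'
python3 - <<'E'
from h import *
snap('scene','scene14'); goto((.56,-.24,.236),13.3)
p=get_obs()['position'][:2]-np.array([.5226,-.077]); a=np.radians(13.3); print('cradle x,y',(p@[np.cos(a),np.sin(a)]).round(4),(p@[-np.sin(a),np.cos(a)]).round(4))
c=load('scene14')[0][90:240,200:400]; cv2.imwrite('pics/c_s14.png',cv2.cvtColor(cv2.resize(c,None,fx=4,fy=4,interpolation=2),cv2.COLOR_RGB2BGR))
E
```

```text
clock: 19.02
position: [0.5626, -0.2422, 0.2355]
tool_rot: [-0.702, 0.703, 0.084, -0.081]
force: [-0.2, -0.4, 0.2]
gripper_width: -0.0
t 19.07 pos [ 0.5626 -0.2424  0.2354] F [-0.4  0.4  0.2] w 0.0002 q [-0.51  0.26 -0.07  1.24  0.    0.82]
shift [-2.  -0.7  2.9] rot [0.1 0.2 0.2]
cradle x,y 0.0009 -0.1702
```

View pics/c_s14.png

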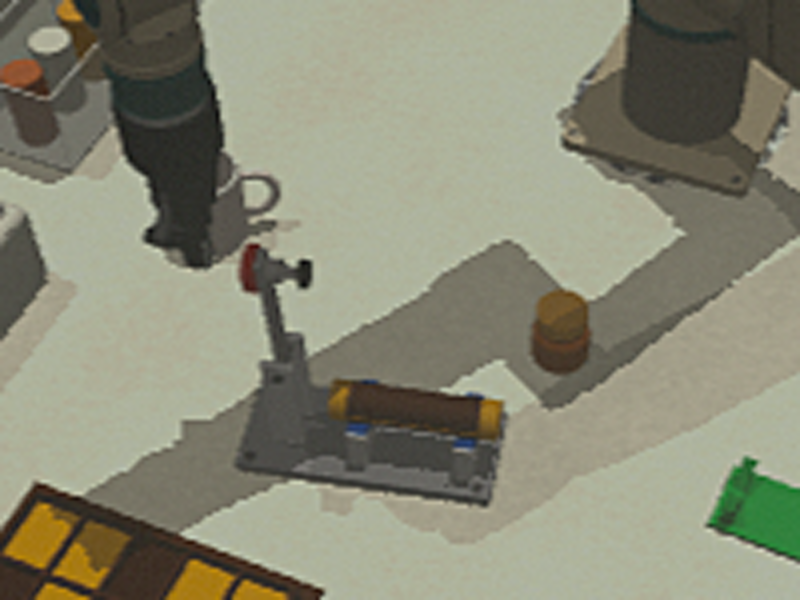

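The closed fingers stand behind the red pad at the same height. First push stage.

```bash
python3 -m handwheel '[-1,3,12,0,0,0,-1, -1,4,20,0,0,0,-1, -1,4,26,0,0,0,-1, -1,3,33,0,0,0,-1, -1,2,40,0,0,0,-1, -1,1,47,0,0,0,-1, -1,1,54,0,0,0,-1, -1,1,61,0,0,0,-1, -1,1.5,70,0,0,0,-1, -1,1.5,70,0,0,0,-1]'
python3 - <<'E'
from h import *
snap('scene','scene15'); snap('wrist','wrist15'); goto((.56,-.24,.236),13.3)
p=get_obs()['position'][:2]-np.array([.5226,-.077]); a=np.radians(13.3); print('cradle x,y',(p@[np.cos(a),np.sin(a)]).round(4),(p@[-np.sin(a),np.cos(a)]).round(4))
c=load('scene15')[0][90:240,200:400]; cv2.imwrite('pics/c_s15.png',cv2.cvtColor(cv2.resize(c,None,fx=4,fy=4,interpolation=2),cv2.COLOR_RGB2BGR))
E
```

```text
clock: 20.32
position: [0.5451, -0.1734, 0.2338]
tool_rot: [-0.702, 0.702, 0.085, -0.082]
force: [0.6, 0.1, -0.7]
gripper_width: 0.0001
t 20.43 pos [ 0.5452 -0.174   0.2337] F [-0.1  0.5  0.1] w 0.0001 q [-0.42  0.19 -0.16  1.22  0.    0.91]
shift [ -1.   -2.2 -67.6] rot [0.1 0.2 0.2]
cradle x,y -0.0003 -0.0996
```

View pics/c_s15.png

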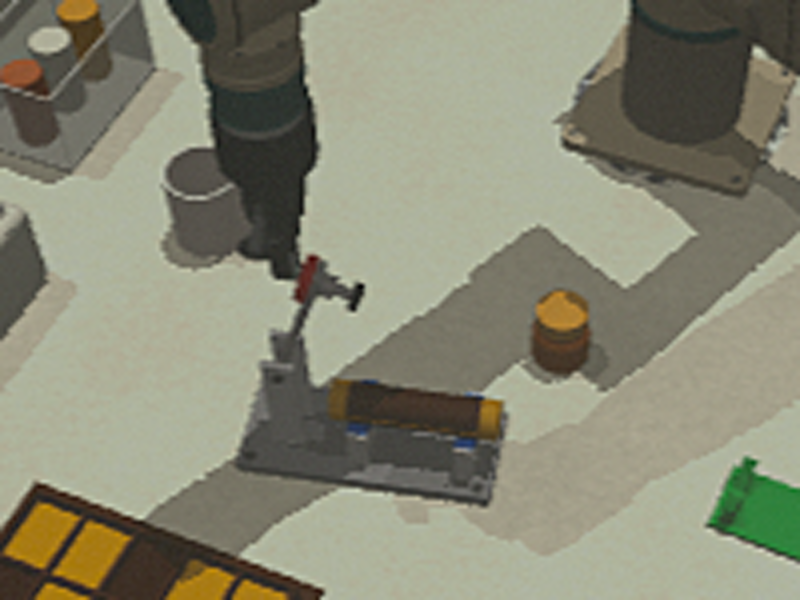

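View pics/wrist15.png

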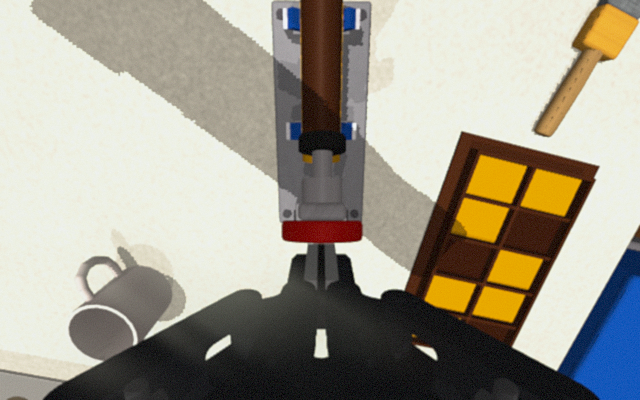

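```bash
python3 -m handwheel '[0,3,10,0,0,0,-1, 0,6,19,0,0,0,-1, 0,10.5,28,0,0,0,-1, 0,15.5,37,0,0,0,-1, 0,21.5,46,0,0,0,-1, 0,28,54,0,0,0,-1, 0,35,61,0,0,0,-1, 0,43,68,0,0,0,-1, 0,51,74,0,0,0,-1, 0,60,80,0,0,0,-1, 0,69,85,0,0,0,-1, 0,69,85,0,0,0,-1, 0,69,85,0,0,0,-1]'
python3 - <<'E'
from h import *
snap('scene','scene16'); snap('wrist','wrist16'); goto((.56,-.24,.236),13.3)
p=get_obs()['position'][:2]-np.array([.5226,-.077]); a=np.radians(13.3); print('cradle x,y',(p@[np.cos(a),np.sin(a)]).round(4),(p@[-np.sin(a),np.cos(a)]).round(4))
c=load('scene16')[0][90:240,200:400]; cv2.imwrite('pics/c_s16.png',cv2.cvtColor(cv2.resize(c,None,fx=4,fy=4,interpolation=2),cv2.COLOR_RGB2BGR))
E
```

```text
clock: 22.05
position: [0.5257, -0.0913, 0.1646]
tool_rot: [-0.702, 0.702, 0.084, -0.082]
force: [-0.3, -0.9, -0.2]
gripper_width: -0.0002
t 22.15 pos [ 0.526  -0.0915  0.165 ] F [ 0.1 -0.5  0.5] w -0.0001 q [-0.29  0.17 -0.33  1.07  0.    1.04]
shift [  -1.2  -70.9 -152.4] rot [0.1 0.2 0.3]
cradle x,y -0.0 -0.0149
```

View pics/c_s16.png

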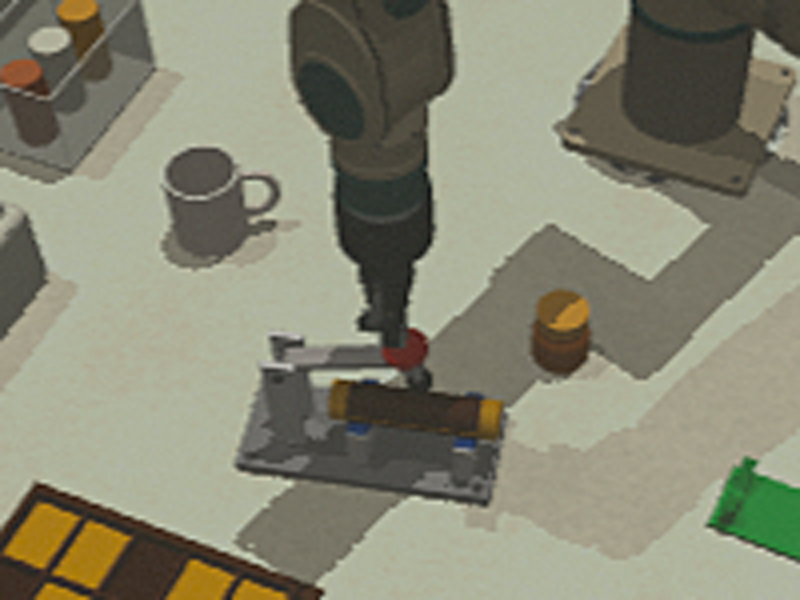

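View pics/wrist16.png

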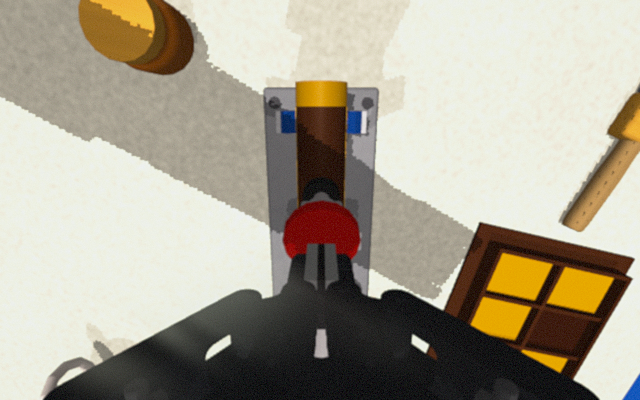

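The pad is nearly level, with the tip on its near half. I'll lift slightly, centre over the pad, and press down.

```bash
python3 -m handwheel '[0,-4,2,0,0,0,-1, 0,-4,9,0,0,0,-1, 0,-2,13,0,0,0,-1, 0,3,14,0,0,0,-1, 0,9,14,0,0,0,-1, 0,15,14.5,0,0,0,-1, 0,20,14.5,0,0,0,-1, 0,24,15,0,0,0,-1, 0,26,15,0,0,0,-1, 0,26,15,0,0,0,-1]'
```

```text
clock: 23.4
position: [0.5224, -0.0766, 0.1393]
tool_rot: [0.702, -0.702, -0.084, 0.081]
force: [-1.0, 2.2, 5.3]
gripper_width: 0.0002
```

```bash
python3 -m handwheel '[0,1,0,0,0,0,-1, 0,2,0,0,0,0,-1, 0,3,0,0,0,0,-1, 0,3,0,0,0,0,-1]'
python3 -m handwheel '[0,1,0,0,0,0,-1, 0,1.5,0,0,0,0,-1, 0,1.5,0,0,0,0,-1]'
```

```text
clock: 23.9
position: [0.5223, -0.0763, 0.1372]
tool_rot: [0.703, -0.702, -0.085, 0.081]
force: [-2.3, 1.7, 7.8]
gripper_width: -0.0001
clock: 24.28
position: [0.5223, -0.0762, 0.1368]
tool_rot: [0.703, -0.702, -0.085, 0.081]
force: [-3.5, 1.4, 9.3]
gripper_width: 0.0002
```

```bash
python3 -m handwheel '[-0.5,2,0,0,0,0,-1, -0.5,4,0,0,0,0,-1, -0.5,4,0,0,0,0,-1, -0.5,4,0,0,0,0,-1]'
python3 -m handwheel '[-0.5,3,0,0,0,0,-1, -0.5,4,0,0,0,0,-1, -0.5,4,0,0,0,0,-1, -0.5,4,0,0,0,0,-1]'
```

```text
clock: 24.78
position: [0.5222, -0.076, 0.135]
tool_rot: [0.703, -0.702, -0.085, 0.081]
force: [-4.5, 3.5, 14.7]
gripper_width: -0.0001
clock: 25.28
position: [0.5223, -0.076, 0.1348]
tool_rot: [0.703, -0.702, -0.086, 0.08]
force: [-8.3, 3.3, 23.4]
gripper_width: 0.0001
```

```bash
python3 -m handwheel '[-1,3,0,0,0,0,-1, -1.5,3.5,0,0,0,0,-1, -1.5,3.5,0,0,0,0,-1, -1.5,3.5,0,0,0,0,-1]'
python3 - <<'E'
from h import *
snap('scene','scene17'); snap('wrist','wrist17'); snap('top','top17'); goto((.5226,-.077,.135),13.3)
c=load('scene17')[0][90:240,200:400]; cv2.imwrite('pics/c_s17.png',cv2.cvtColor(cv2.resize(c,None,fx=4,fy=4,interpolation=2),cv2.COLOR_RGB2BGR))
E
```

```text
clock: 25.78
position: [0.5222, -0.076, 0.1349]
tool_rot: [0.703, -0.702, -0.087, 0.079]
force: [-5.9, 4.2, 19.1]
gripper_width: -0.0001
t 25.93 pos [ 0.5222 -0.0761  0.1349] F [-6.3  4.5 20. ] w 0.0004 q [-0.27  0.18 -0.39  0.99  0.01  1.06]
shift [ 0.2 -0.1 -1. ] rot [-0.   0.2  0.6]
```

View pics/c_s17.png

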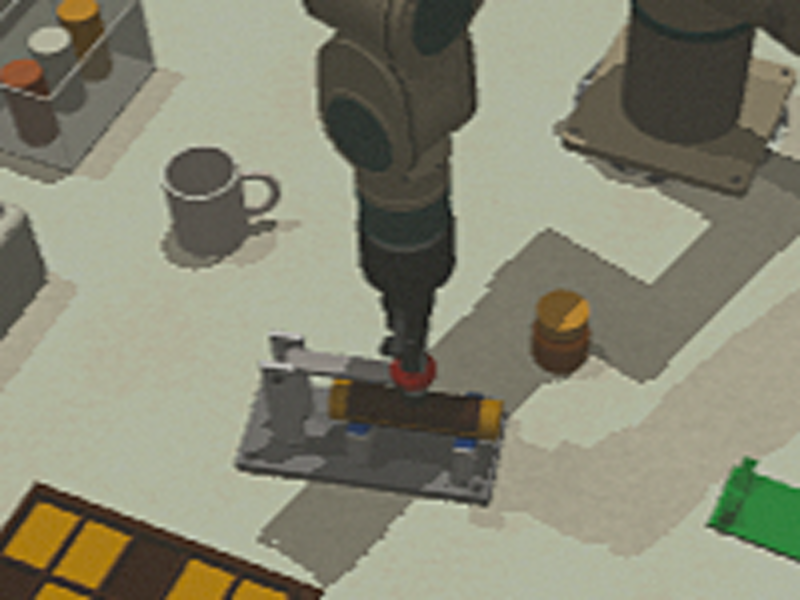

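View pics/wrist17.png

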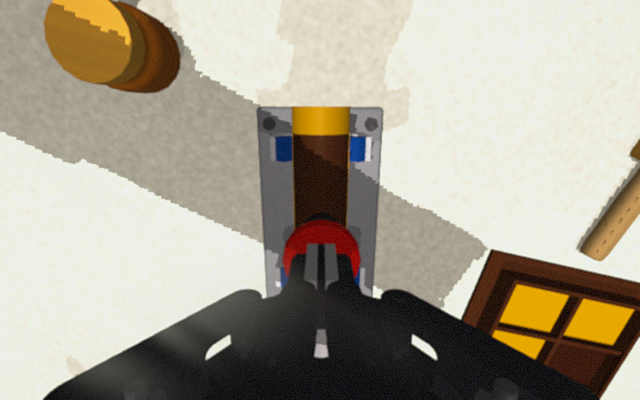

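```bash
python3 -c "
from bench import *
o=get_obs(); print(o['clock'],o['position'].round(4),o['force'].round(1)); print(job_done())"
```

```text
25.925 [ 0.5222 -0.0761  0.1349] [-6.3  4.5 20. ]
the job is handed in; nothing more can be done
None
```

I laid the gold-ended tube in the blue V-groove, let go of it, swung the clamp arm over and pressed the red pad down to its stop. I handed the job in at 25.9 s with the shut fingertips still holding the pad. `job_done()` gives no verdict, so what follows rests on my own checks.

**Placing:** The first placing came out about 3 mm towards the hinge. I regripped the tube, lifted it slightly, moved it 3 mm along the groove and released it again. After that it measured within about 1 mm of centre and looked level on both supports.

**Last checks:**
- **Pad height:** The TCP stood at 0.1349 m, so the fingertips were at about 124 mm, which matches the stated height for the clamp fully down.
- **Stop reached:** The last pushes raised the force without lowering the pad any further, which also says it was on its stop.
- **Holding force:** About 20 N downward, against the roughly 12 N needed.
- **Pictures:** The arm is level and the foot is on the tube. I saw nothing else moved in the last pictures, though I did not view the final top picture.

**What disagreed:**
- **Groove height:** My first two-view heights for the blue faces came out about 4 mm too low. Re-measuring at their corners put the groove bottom at 38 mm, against about 36.5 mm implied by the text. The top edges still came out at 55–57 mm against the stated 61 mm.
- **Sideways load:** About 8 N stayed on the pad at hand-in. I tried to relax it, with only partial effect.

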